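# Sort out the mixed-up kit bottles

### The arm

A 6-joint arm with a two-finger parallel gripper is mounted at the origin on a cart in front of the work surface, level with it; the furniture and walls round the work are solid. World frame = base frame: x ahead of the robot, y to its left, z up, the work surface at z = 0. Lengths are in m, angles in rad, forces in N, time in s.
With the tool pointing down it reaches from about 0.35 to 0.875 m from the base axis. Payload 15.5 kg.
Tool frame: the origin (TCP) lies at the very end of the fingers, on their centre line; the grasp point (between the pads) lies 19 mm behind it; z points along the fingers, y is the line along which they close (so a half turn about z gives the same grasp; the last joint's range is limited). The gripper opens to 85 mm and grips with 20 to 120 N. Pads are 22 mm wide; open, the fingers measure 114 mm over their backs; the gripper's body (76 mm by 85 mm) begins 54 mm behind the grasp point. The pads swing forward as they close: fully open they stand 13 mm farther back than shut.
Start: joints at [1.135, 0.494, 1.345, -0, 1.302, -0.096], TCP at [0.208, 0.589, 0.231] pointing down, gripper open.
Joint ranges: [-2.91, 2.91], [-0.82, 2.16], [0.22, 2.67], [-1.22, 4.37], [0.12, 2.79], [-3.08, 3.08]. Speed limits (rad/s): [1.89, 1.89, 2.57, 3.01, 3.01, 3.01].

### API

Orientations are given as a rotation vector (axis times angle).
In Python, from station import manip gives the robot as it stands.
- The arm moves only by the tool step_arm, never from a script. Its argument "plan" is a list of rows, each a list of 2 entries, a list of its own where there are three numbers: the shift along the tool's x, y, z in units of 0.1 m (1.0 is 0.1 m), then the turn, a rotation vector about the tool's x, y, z in units of 0.5 rad (1.0 is 0.5 rad). A call has 1 to 8 rows; each row shifts and turns the commanded pose from where the row before left it, along the tool's axes as they then stand; what a row does not reach is not made up. A row lasts 1/8 s, in which the tool goes at most 62.5 mm and 10.7 degrees, less where a joint would pass 70% of its speed; a pose out of reach is approached as far as the arm can. A call with a number of a shift or a turn outside -1 to 1 is refused whole. A call with a gripper value outside its range is refused whole. "hand" is the finger opening in mm, from 0 to 85.4, set as the call begins (left out, the last holds). The fingers move at their own pace and stop on an object; "newtons" is the grip in N (left out, the last holds). Time passes only in rows, so rows that do not move let the fingers close. It gives the time, the measured TCP pose, the force, the opening and the grip force at its end, in the units of the state.
- manip.read_state(): the state, without advancing time (a new reading comes with each control period).
- manip.grab_frame(name): name is "side" or "top" or "wrist"; returns a dict with "color" (480x640x3 uint8, red, green, blue), "fov_y" (degrees; the focal length in pixels is half the picture's height over the tangent of half this angle, whatever the lens; pixels are square), "cx", "cy" (the principal point, pixels), "pose" (4x4, takes a point from camera to world coordinates); the wrist camera has in their place "mount" (4x4, takes a point from camera to tool coordinates, whose origin is the TCP and whose axes are the flange's). Camera axes: x right, y up, looking along -z (the intrinsics and any distortion apply to the point x, -y, -z); pixel columns grow to the right and rows downward; lengths in m; the calibration is good to about 2 mm. The wrist camera is an equidistant fisheye: a pixel r from the principal point sees the ray r / f radians off the axis. A picture is of the moment at which its call begins: read the wrist's pose just before it. There is no depth.
- manip.finish_job(): hands the job in; it is judged then, once.
The state is a dict: "t": time; "qpos": joint angles; "qvel": joint speeds; "tau": joint torques, N m; "tcp_pos": TCP position; "tool_rot": TCP orientation; "ft_force": force on the tool from outside, world axes, zero at the start; "moment": the same for the moment, N m; "width": opening from 0.0 (shut) to 1.0 (fully open); "gripper_force": force on a finger pad.
Only numpy, scipy, OpenCV 4.12 (cv2) and the standard library are available. Lean on these libraries where they do the work, as an engineer would, in place of code of your own. Each camera call takes 0.05 s, during which the arm holds its last target. There are 200 camera calls.

### The job

The bottles of three test kits stand on the wrong trays. Put each into the well of its own tray, upright and fully down: the white bottle with the round glass dish, the larger amber bottle with the box of test strips, the smaller amber bottle with the pipette bulb. All three trays are taken, so park one bottle in the empty spare stand (or on clear worktop) on the way; set the bottles down without dropping or tipping them, and leave the beaker and the timer alone.

Things in the scene. Friction and masses are not known exactly. Their poses are not given: they have to be found in the camera images.
- white_bottle: White plastic reagent bottle with blue screw cap, 48 mm diameter, 112 mm tall, about 0.12 kg. Stands in a wrong tray's well at the start. Origin: centre of its underside, z up its axis. Grip from above across the body, closing along y of the tray (clear there), 67 mm above its underside.
- large_amber: The larger of the two amber (light brown) reagent bottles, black screw cap, 47 mm diameter, 105 mm tall, about 0.15 kg. Stands in a wrong tray's well at the start. Origin: centre of its underside, z up its axis. Grip from above across the body, closing along y of the tray (clear there), 60 mm above its underside.
- small_amber: The smaller of the two amber (light brown) reagent bottles, cream-white screw cap, 39 mm diameter, 88 mm tall, about 0.09 kg. Stands in a wrong tray's well at the start. Origin: centre of its underside, z up its axis. Grip from above across the body, closing along y of the tray (clear there), 45 mm above its underside.
- tray_dish: White tray, fixed, 160 x 106 mm (x -45 to +115 mm), rim 11 mm high. Origin: on the worktop under the centre of the bottle well, a round collar 58 mm inside, 66 mm outside, upper edge at z = 16 mm; a bottle stands on the tray floor at z = 6 mm. x points from the well along the tray, y across, z up. Fixed at x = +77 mm: a round flat covered glass dish (61 mm diameter, 15 mm high).
- tray_strips: White tray, fixed, 160 x 106 mm (x -45 to +115 mm), rim 11 mm high. Origin: on the worktop under the centre of the bottle well, a round collar 58 mm inside, 66 mm outside, upper edge at z = 16 mm; a bottle stands on the tray floor at z = 6 mm. x points from the well along the tray, y across, z up. Fixed at x = +77 mm: a flat oblong box of test strips (42 x 72 x 18 mm).
- tray_bulb: White tray, fixed, 160 x 106 mm (x -45 to +115 mm), rim 11 mm high. Origin: on the worktop under the centre of the bottle well, a round collar 58 mm inside, 66 mm outside, upper edge at z = 16 mm; a bottle stands on the tray floor at z = 6 mm. x points from the well along the tray, y across, z up. Fixed at x = +77 mm: a pear-shaped rubber pipette bulb on its side (48 x 100 mm, 48 mm high).
- spare_stand: White square stand, fixed to the worktop, 86 x 86 mm, 6 mm thick, empty at the start, with the same round collar (58 mm inside, upper edge at 16 mm, floor at 6 mm) in its middle and nothing else on it. Origin on the worktop under its centre, z up. A free place to park a bottle.
- beaker: Bystander: loose glass beaker, 62 mm diameter, 80 mm tall, behind the trays. Origin at the centre of its underside.
- timer: Bystander: loose small white timer lying flat, 50 x 62 x 19 mm, behind the trays. Origin at the centre of its underside.

How it is judged:
At the end, for the whole second after the job is handed in: Each bottle stands at rest, upright (within 0.08 rad), on the floor of its own tray's well (within 12 mm of its centre, underside 2 to 10 mm above the origin): white by dish, larger amber by strip box, smaller amber by bulb; beaker and timer within 20 mm of their starts (horizontal distance between white_bottle and tray_dish below 0.012 m and z of white_bottle in the frame of tray_dish between 0.002 and 0.01 m and angle between each of white_bottle, large_amber, small_amber's own z axis and vertical below 0.08 rad and linear speed of each of white_bottle, large_amber, small_amber below 0.02 m/s and horizontal distance between large_amber and tray_strips below 0.012 m and z of large_amber in the frame of tray_strips between 0.002 and 0.01 m and horizontal distance between small_amber and tray_bulb below 0.012 m and z of small_amber in the frame of tray_bulb between 0.002 and 0.01 m and distance of each of beaker, timer from where it was at the start of the episode below 0.02 m); the robot touches nothing.
It fails at once if a bottle is tipped over (angle between any of white_bottle, large_amber, small_amber's own z axis and vertical above 0.5 rad).
It fails at once if a bottle is dropped from more than about 2 cm ((linear speed of white_bottle above 0.6 m/s and contact force between the fingers and white_bottle below 0.05 N) or (linear speed of large_amber above 0.6 m/s and contact force between the fingers and large_amber below 0.05 N) or (linear speed of small_amber above 0.6 m/s and contact force between the fingers and small_amber below 0.05 N)).
It fails at once if beaker is disturbed (distance of beaker from where it was at the start of the episode above 0.02 m).
It fails at once if timer is disturbed (distance of timer from where it was at the start of the episode above 0.02 m).
It also fails if it takes over 112 s, if anything falls off the work surface, if the arm or the gripper's body presses on something with over 40 N, if the wrist force passes 120 N, or if a joint passes its speed limit or range.

## Working session

There is one attempt and no reset: what is moved stays moved. The work goes in short steps, Python scripts to look and compute and a tool call to move; the robot and the scene stay as the last step left them, time stands still between calls to the robot, and variables do not carry over. Pictures are saved under pics/ and viewed, at most 14 in all, crops included, and the job is handed in when it is done.

Besides the shell and the picture viewer there is one more tool, called in YAML: its name, and indented under it one key for each argument. step_arm: Moves the arm, as the interface text tells. Shifts and turns lie within -1 to 1; 1 stands for 0.1 m of shift or 0.5 rad of turn. Its arguments: {"type":"object","properties":{"plan":{"type":"array","items":{"type":"array"}},"hand":{"type":"number"},"newtons":{"type":"number"}},"required":["plan"]}

```bash
ls; mkdir -p pics; python3 - <<'E'
from station import manip
import cv2,numpy as np,pickle
s=manip.read_state();print({k:np.round(v,3).tolist() for k,v in s.items()})
d={}
for n in("top","side"):
    f=manip.grab_frame(n);d[n]=f;cv2.imwrite(f"pics/{n}0.png",f["color"][:,:,::-1]);print(n,f["fov_y"],f["cx"],f["cy"],np.round(f["pose"],3).tolist(),[k for k in f])
pickle.dump(d,open("f0.pkl","wb"))
E
```

```text
pics
{'t': 0.0, 'qpos': [1.136, 0.494, 1.346, 0.0, 1.303, -0.096], 'qvel': [-0.001, -0.001, -0.001, 0.0, 0.0, 0.001], 'tau': [0.0, -88.218, -38.385, -0.0, 0.01, 0.0], 'tcp_pos': [0.208, 0.589, 0.231], 'tool_rot': [-0.531, -3.096, 0.002], 'ft_force': [-0.65, -0.016, 0.224], 'moment': [-0.075, 0.017, -0.007], 'gripper_force': 0.0, 'width': 0.999}
top 46.42202518773112 321.0628777085175 243.01644267156092 [[0.021, 0.992, -0.123, 0.456], [-1.0, 0.022, 0.005, -0.073], [0.008, 0.123, 0.992, 1.136], [0.0, 0.0, 0.0, 1.0]] ['color', 'fov_y', 'cx', 'cy', 'pose']
side 42.337436611007575 314.8394624005243 235.85067860256137 [[0.631, 0.421, -0.651, -0.306], [-0.776, 0.357, -0.521, -0.785], [0.013, 0.834, 0.552, 0.822], [0.0, 0.0, 0.0, 1.0]] ['color', 'fov_y', 'cx', 'cy', 'pose']
```

View pics/top0.png

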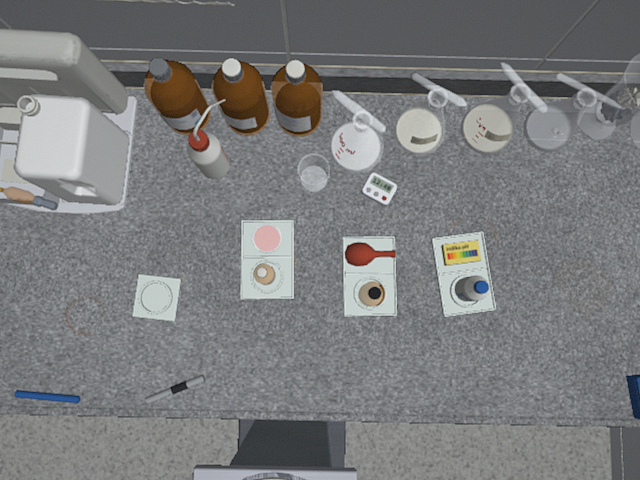

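View pics/side0.png

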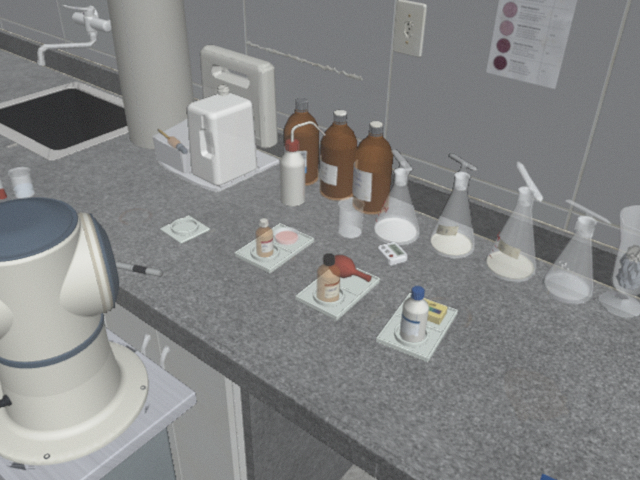

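The top view shows the spare stand at about (157,297). The small amber bottle stands on the dish tray (265,275), the large amber on the bulb tray (371,293) and the white bottle on the strips tray (473,289). The beaker is at (314,172) and the timer at (380,188). The side view shows the same layout, so I'll measure the trays and caps now.

```bash
cat > h.py <<'E'
import numpy as np,cv2,pickle
def cast(f,uv,z):
    uv=np.atleast_2d(np.asarray(uv,float));fl=240/np.tan(np.radians(f["fov_y"])/2)
    d=np.c_[(uv[:,0]-f["cx"])/fl,-(uv[:,1]-f["cy"])/fl,-np.ones(len(uv))]@f["pose"][:3,:3].T
    o=f["pose"][:3,3];return (o+d*((z-o[2])/d[:,2])[:,None])[:,:2]
def proj(f,p):
    c=f["pose"][:3,:3].T@(np.asarray(p)-f["pose"][:3,3]);fl=240/np.tan(np.radians(f["fov_y"])/2)
    return np.array([f["cx"]-fl*c[0]/c[2],f["cy"]+fl*c[1]/c[2]])
E
python3 - <<'E'
from h import *
d=pickle.load(open("f0.pkl","rb"))
rois={"top":{"spare":(125,265,65,65),"dish":(230,210,75,100),"bulb":(333,227,75,100),"strips":(422,222,84,102)},
"side":{"spare":(155,210,62,38),"dish":(228,215,95,62),"bulb":(290,250,98,72),"strips":(370,285,97,80)}}
for n,f in d.items():
    hsv=cv2.cvtColor(f["color"],cv2.COLOR_RGB2HSV)
    for k,(x,y,w,h) in rois[n].items():
        m=np.zeros((480,640),np.uint8);m[y:y+h,x:x+w]=(hsv[y:y+h,x:x+w,2]>180)
        m=cv2.morphologyEx(m,cv2.MORPH_OPEN,np.ones((2,2)))
        c=max(cv2.findContours(m,0,cv2.CHAIN_APPROX_NONE)[0],key=cv2.contourArea)[:,0]
        P=cast(f,c,0.006 if k=="spare" else 0.011).astype(np.float32)*1000
        r=cv2.minAreaRect(P);b=cv2.boxPoints(r)
        e=max((b[1]-b[0],b[2]-b[1]),key=lambda v:np.hypot(*v));a=np.arctan2(e[1],e[0]);a=(a+np.pi/2)%np.pi-np.pi/2
        o=np.array(r[0])-(0 if k=="spare" else 35)*np.array([np.cos(a),np.sin(a)])
        print(n,k,np.round(r[0],1),np.round(r[1],1),"ang",round(a,3),"well",np.round(o,1))
# caps (top face)
caps={"small":((0.094),{"top":(250,262,25,25),"side":(257,217,16,12)}),"large":(.111,{"top":(360,280,28,26),"side":(320,252,18,16)}),"white":(.118,{"top":(470,277,24,20),"side":(408,285,22,18)})}
for k,(z,R) in caps.items():
    for n,(x,y,w,h) in R.items():
        f=d[n];hsv=cv2.cvtColor(f["color"],cv2.COLOR_RGB2HSV)[y:y+h,x:x+w].astype(int)
        m={"small":(hsv[...,2]>190)&(hsv[...,1]<70),"large":hsv[...,2]<70,"white":(hsv[...,1]>110)&(abs(hsv[...,0]-110)<15)}[k].astype(np.uint8)
        _,_,st,ce=cv2.connectedComponentsWithStats(m);i=1+np.argmax(st[1:,4])
        print(k,n,st[i],np.round(ce[i]+[x,y],1),np.round(cast(f,ce[i]+[x,y],z)*1000,1))
im=cv2.resize(d["top"]["color"][200:330,125:505,::-1],None,fx=2.1,fy=2.1,interpolation=cv2.INTER_CUBIC)
im2=cv2.resize(d["side"]["color"][205:365,150:470,::-1],None,fx=2.1*380/320,fy=2.1*380/320,interpolation=cv2.INTER_CUBIC)[:,:im.shape[1]]
cv2.imwrite("pics/crop.png",cv2.resize(np.vstack([im,np.pad(im2,((0,0),(0,im.shape[1]-im2.shape[1]),(0,0)))]),None,fx=.88,fy=.88))
E
```

```text
top spare [477.3 246.4] [84.5 83.5] ang 1.479 well [477.3 246.4]
top dish [559.2  27.2] [158.2 105.1] ang 0.027 well [524.2  26.2]
top bulb [ 511.1 -178.5] [120.2 102.4] ang 0.021 well [ 476.1 -179.3]
top strips [ 538.2 -368.2] [160.  101.4] ang 0.154 well [ 503.6 -373.6]
side spare [477.4 242.3] [91.4 84.4] ang 1.482 well [477.4 242.3]
side dish [560.3  20.4] [160.  112.3] ang 0.024 well [525.3  19.5]
side bulb [ 528.8 -186. ] [154.6 109.4] ang 0.019 well [ 493.8 -186.7]
side strips [ 539.3 -373.6] [159.7 106. ] ang 0.153 well [ 504.7 -378.9]
small top [  0   0  25  25 173] [256.9 276.3] [[520.1  39.3]]
small side [ 5  2  5  3 10] [263.8 220.3] [[528.6  27.7]]
large top [  8   7  13  12 115] [374.3 292.6] [[ 494.1 -177.8]]
large side [ 4  2 10 11 96] [328.6 259.2] [[ 486.1 -186.9]]
white top [  4   4  14  12 134] [480.9 286.5] [[ 509.  -371.2]]
white side [  5   2  11  13 100] [418.6 292.1] [[ 503.1 -381. ]]
```

View pics/crop.png

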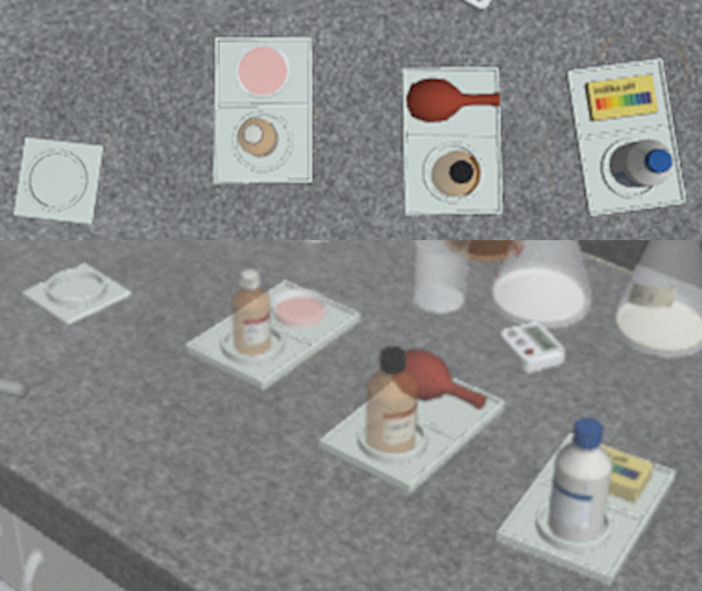

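The crop confirms the layout. The top-view rectangles match the given sizes, and the side view is biased by the visible rim walls. Next I'll fix the bulb tray, whose outline was cut by the bulb, and work out the first move.

```bash
cat >> h.py <<'E'
from scipy.spatial.transform import Rotation as R
def delta(s,x,y,z,th):
    """remaining shift in tool axes (units) after a turn to tool-y heading 90deg+th, and the turn in units (about tool z)"""
    Rt=R.from_euler("z",th)*R.from_matrix([[-1,0,0],[0,1,0],[0,0,-1]])
    r=R.from_rotvec(s["tool_rot"])
    print("turn",np.round((r.inv()*Rt).as_rotvec()/.5,3),"shift(after turn)",np.round(Rt.inv().apply(np.array([x,y,z])-s["tcp_pos"])/.1,3),"dist",np.round(np.linalg.norm(np.array([x,y,z])-s["tcp_pos"]),3))
E
python3 - <<'E'
from h import *
from station import manip
d=pickle.load(open("f0.pkl","rb"))
f=d["top"];hsv=cv2.cvtColor(f["color"],cv2.COLOR_RGB2HSV)
x,y,w,h=(333,227,75,100)
m=np.zeros((480,640),np.uint8);m[y:y+h,x:x+w]=(hsv[y:y+h,x:x+w,2]>180)
m=cv2.morphologyEx(m,cv2.MORPH_OPEN,np.ones((2,2)))
cs=[c[:,0] for c in cv2.findContours(m,0,1)[0] if cv2.contourArea(c)>60]
r=cv2.minAreaRect((cast(f,np.vstack(cs),.011)*1000).astype(np.float32));print(r)
delta(manip.read_state(),.524,.026,.25,.025)
E
```

```text
((530.5531005859375, -178.6713409423828), (159.0374298095703, 103.51304626464844), 1.21671462059021)
turn [-0.002 -0.001 -0.73 ] shift(after turn) [-3.017 -5.707 -0.192] dist 0.646
```

step_arm:
  plan:
    - [[0,0,-0.1],[0,0,-0.365]]
    - [[0,0,-0.1],[0,0,-0.365]]
    - [[-0.27,-0.52,0],[0,0,0]]
    - [[-0.27,-0.52,0],[0,0,0]]
    - [[-0.27,-0.52,0],[0,0,0]]
    - [[-0.27,-0.52,0],[0,0,0]]
    - [[-0.27,-0.52,0],[0,0,0]]
    - [[-0.27,-0.52,0],[0,0,0]]
  hand: 85
  newtons: 40

```text
t: 1.1
tcp_pos: [0.3786, 0.2797, 0.2512]
tool_rot: [0.04, -3.141, 0.0]
ft_force: [0.2, 1.0, 0.6]
width: 0.996
gripper_force: 0.0
```

step_arm:
  plan:
    - [[-0.27,-0.52,0],[0,0,0]]
    - [[-0.27,-0.52,0],[0,0,0]]
    - [[-0.27,-0.52,0],[0,0,0]]
    - [[-0.27,-0.52,0],[0,0,0]]
    - [[-0.27,-0.5,0],[0,0,0]]
    - [[0,0,0],[0,0,0]]
    - [[0,0,0],[0,0,0]]

```text
t: 1.98
tcp_pos: [0.5191, 0.027, 0.2509]
tool_rot: [0.039, -3.14, -0.0]
ft_force: [-0.2, 1.4, 0.0]
width: 0.995
gripper_force: 0.0
```

```bash
cat >> h.py <<'E'
def wpose(f,s):
    T=np.eye(4);T[:3,:3]=R.from_rotvec(s["tool_rot"]).as_matrix();T[:3,3]=s["tcp_pos"];return T@f["mount"]
def wcast(f,s,uv,z):
    uv=np.atleast_2d(np.asarray(uv,float));fl=240/np.tan(np.radians(f["fov_y"])/2)
    v=uv-[f["cx"],f["cy"]];r=np.hypot(*v.T);t=r/fl;k=np.sin(t)/np.maximum(r,1e-9)
    P=wpose(f,s);d=np.c_[v[:,0]*k,-v[:,1]*k,-np.cos(t)]@P[:3,:3].T;o=P[:3,3]
    return (o+d*((z-o[2])/d[:,2])[:,None])[:,:2]
E
python3 - <<'E'
from h import *
from station import manip
s=manip.read_state();f=manip.grab_frame("wrist");cv2.imwrite("pics/w1.png",f["color"][:,:,::-1]);pickle.dump((f,s),open("w1.pkl","wb"))
print(s["t"],s["tcp_pos"],s["tool_rot"],s["qpos"].round(2) if hasattr(s["qpos"],"round") else s["qpos"],f["fov_y"],np.round(f["mount"],3).tolist())
delta(s,.522,.026,.25,.025)
E
```

```text
1.975 [0.51911643 0.02704763 0.25094903] [ 3.85074225e-02 -3.14036571e+00 -4.69198918e-04] [-0.06  0.33  1.57  0.    1.24 -1.66] 65.70646984690485 [[0.001, 0.949, 0.315, 0.081], [1.0, -0.001, -0.0, -0.0], [-0.0, 0.315, -0.949, -0.143], [0.0, 0.0, 0.0, 1.0]]
turn [ 0.001 -0.002 -0.001] shift(after turn) [-0.029 -0.011  0.009] dist 0.003
```

View pics/w1.png

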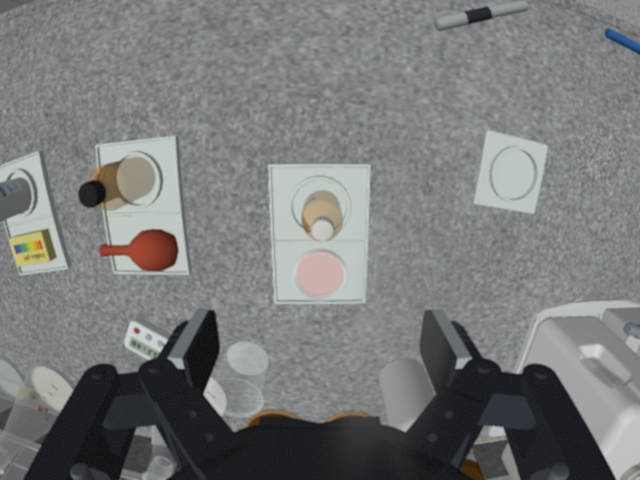

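The wrist view shows the dish tray with corners at about (269,165), (370,165), (366,303) and (273,303), and the small bottle's cap at (321,230). The bulb tray is at left, the spare stand at (512,172), and the beaker and timer are clear of the path. I'll cross-check the tray and cap positions in this view.

```bash
python3 - <<'E'
from h import *
f,s=pickle.load(open("w1.pkl","rb"))
hsv=cv2.cvtColor(f["color"],cv2.COLOR_RGB2HSV)
for k,(x,y,w,h) in {"spare":(465,122,90,95),"dish":(258,155,125,155),"bulb":(88,128,108,155),"strips":(0,145,75,135)}.items():
    m=np.zeros((480,640),np.uint8);m[y:y+h,x:x+w]=(hsv[y:y+h,x:x+w,2]>180)
    m=cv2.morphologyEx(m,cv2.MORPH_OPEN,np.ones((2,2)))
    c=np.vstack([c[:,0] for c in cv2.findContours(m,0,1)[0] if cv2.contourArea(c)>100])
    r=cv2.minAreaRect((wcast(f,s,c,.006 if k=="spare" else .011)*1000).astype(np.float32));print(k,np.round(r[0],1),np.round(r[1],1),round(r[2],1))
x,y,w,h=305,212,35,35
for nm,m in(("cap",(hsv[...,2]>180)&(hsv[...,1]<60)),):
    mm=m[y:y+h,x:x+w].astype(np.uint8);_,L,st,ce=cv2.connectedComponentsWithStats(mm);print(st.tolist(),(ce+[x,y]).round(1).tolist())
print("cap@ (321,230)",wcast(f,s,[[321,230]],.094)*1000,"black",wcast(f,s,[[91,194]],.111)*1000)
cv2.imwrite("pics/w1c.png",cv2.resize(f["color"][155:310,255:385,::-1],None,fx=4,fy=4)[:600])
E
```

```text
spare [478.7 248.8] [85.4 84.1] 85.0
dish [560.1  29.5] [157.2 104. ] 1.8
bulb [ 529.4 -177.2] [154.4 102.7] 2.3
strips [ 540.7 -367.5] [158.9 102.8] 8.6
[[0, 0, 35, 29, 619], [0, 9, 35, 26, 606]] [[322.3, 222.4], [321.7, 235.8]]
cap@ (321,230) [[526.70066338  28.59658185]] black [[ 492.23153837 -175.42117394]]
```

View pics/w1c.png

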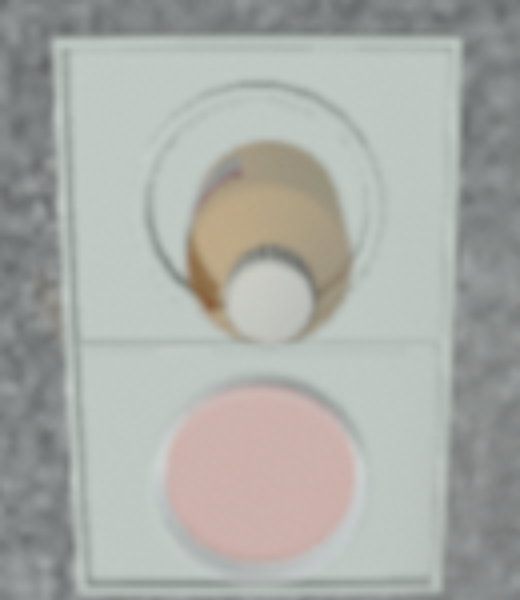

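step_arm:
  plan:
    - [[-0.065,0,0.3],[0,0,0]]
    - [[0,0,0.45],[0,0,0]]
    - [[0,0,0.45],[0,0,0]]
    - [[0,0,0.4],[0,0,0]]
    - [[0,0,0.3],[0,0,0]]
    - [[0,0,0.2],[0,0,0]]
    - [[0,0,0.09],[0,0,0]]
    - [[0,0,0],[0,0,0]]

```text
t: 3.02
tcp_pos: [0.5258, 0.0278, 0.0323]
tool_rot: [0.041, -3.141, -0.0]
ft_force: [0.2, 0.3, 0.4]
width: 0.993
gripper_force: 0.0
```

step_arm:
  plan:
    - [[0,0,0],[0,0,0]]
    - [[0,0,0],[0,0,0]]
    - [[0,0,0],[0,0,0]]
    - [[0,0,0],[0,0,0]]
    - [[0,0,0],[0,0,0]]
    - [[0,0,0],[0,0,0]]
    - [[0,0,0],[0,0,0]]
    - [[0,0,0],[0,0,0]]
  hand: 20

```text
t: 4.03
tcp_pos: [0.5264, 0.0271, 0.033]
tool_rot: [-0.039, 3.14, 0.0]
ft_force: [-1.1, 1.6, 9.1]
width: 0.444
gripper_force: 39.1
```

step_arm:
  plan:
    - [[0,0,-0.3],[0,0,0]]
    - [[0,0,-0.5],[0,0,0]]
    - [[0.05,0.3,-0.2],[0,0,0]]
    - [[0.09,0.5,0],[0,0,0]]
    - [[0.1,0.5,0],[0,0,0]]
    - [[0.1,0.5,0],[0,0,0]]
    - [[0.085,0.4,0],[0,0,0]]
    - [[0,0,0],[0,0,0]]

```text
t: 5.03
tcp_pos: [0.4773, 0.2482, 0.1325]
tool_rot: [-0.044, 3.141, 0.001]
ft_force: [-0.2, -1.2, -0.3]
width: 0.45
gripper_force: 40.5
```

```bash
python3 - <<'E'
from h import *
from station import manip
s=manip.read_state();print(s["tcp_pos"],s["width"],s["gripper_force"])
delta(s,.478,.2465,.034,.025)
E
```

```text
[0.47726468 0.24820159 0.13247008] 0.4501960528616337 40.53883194923401
turn [0.001 0.001 0.007] shift(after turn) [-0.007 -0.017  0.985] dist 0.098
```

step_arm:
  plan:
    - [[-0.01,-0.01,0.3],[0,0,0]]
    - [[0,0,0.3],[0,0,0]]
    - [[0,0,0.2],[0,0,0]]
    - [[0,0,0.1],[0,0,0]]
    - [[0,0,0.05],[0,0,0]]
    - [[0,0,0.03],[0,0,0]]
    - [[0,0,0],[0,0,0]]
    - [[0,0,0],[0,0,0]]

```text
t: 6.02
tcp_pos: [0.4793, 0.2451, 0.0347]
tool_rot: [-0.04, 3.141, 0.0]
ft_force: [-0.7, -0.7, -0.5]
width: 0.45
gripper_force: 40.5
```

step_arm:
  plan:
    - [[0,0,0],[0,0,0]]
    - [[0,0,0],[0,0,0]]
    - [[0,0,0],[0,0,0]]
    - [[0,0,0],[0,0,0]]
    - [[0,0,0],[0,0,0]]
    - [[0,0,0],[0,0,0]]
    - [[0,0,0],[0,0,0]]
  hand: 85

```text
t: 6.9
tcp_pos: [0.4791, 0.245, 0.0343]
tool_rot: [0.04, -3.141, 0.0]
ft_force: [0.4, 0.1, -0.5]
width: 0.993
gripper_force: 0.0
```

step_arm:
  plan:
    - [[0,0,-0.2],[0,0,0]]
    - [[0,0,-0.5],[0,0,0]]
    - [[0,0,-0.6],[0,0,0]]
    - [[0,0,-0.6],[0,0,0]]
    - [[0,-0.3,-0.3],[0,0,0]]
    - [[0,-0.55,0],[0,0,0]]
    - [[0,-0.58,0],[0,0,0]]
    - [[0,-0.58,0],[0,0,0]]

```text
t: 7.9
tcp_pos: [0.4839, 0.0424, 0.2544]
tool_rot: [-0.04, 3.141, -0.0]
ft_force: [0.3, 0.4, -0.1]
width: 0.995
gripper_force: 0.0
```

```bash
python3 - <<'E'
from h import *
from station import manip
s=manip.read_state();print(s["t"],s["tcp_pos"],s["width"])
f=manip.grab_frame("top");cv2.imwrite("pics/top1.png",f["color"][180:400,90:640,::-1])
delta(s,.5045,-.3735,.25,.154)
delta(s,.5045,-.3735,.25,.025)
E
```

```text
7.9 [0.48386748 0.04239997 0.25443687] 0.9949603490754381
turn [-0.     0.001 -0.257] shift(after turn) [ 0.434 -4.141  0.044] dist 0.416
turn [-0.     0.001  0.001] shift(after turn) [-0.102 -4.163  0.044] dist 0.416
```

View pics/top1.png

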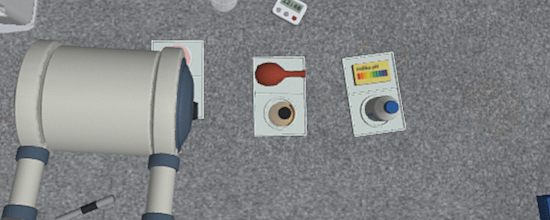

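The arm hides the spare stand here. The bulb and strips trays are unchanged. Moving on to the white bottle.

step_arm:
  plan:
    - [[0,0,0],[0,0,-0.257]]
    - [[0.055,-0.52,0],[0,0,0]]
    - [[0.055,-0.52,0],[0,0,0]]
    - [[0.055,-0.52,0],[0,0,0]]
    - [[0.055,-0.52,0],[0,0,0]]
    - [[0.055,-0.52,0],[0,0,0]]
    - [[0.055,-0.52,0],[0,0,0]]
    - [[0.055,-0.52,0],[0,0,0]]

```text
t: 8.95
tcp_pos: [0.5016, -0.3232, 0.2543]
tool_rot: [-0.241, 3.132, 0.0]
ft_force: [1.3, 0.5, -0.4]
width: 0.994
gripper_force: 0.0
```

step_arm:
  plan:
    - [[0.05,-0.5,0.04],[0,0,0]]
    - [[0,0,0],[0,0,0]]
    - [[0,0,0],[0,0,0]]

```text
t: 9.32
tcp_pos: [0.5043, -0.3713, 0.25]
tool_rot: [0.241, -3.132, -0.001]
ft_force: [-0.7, -0.4, -0.4]
width: 0.995
gripper_force: 0.0
```

```bash
python3 - <<'E'
from h import *
from station import manip
s=manip.read_state();f=manip.grab_frame("wrist");cv2.imwrite("pics/w2.png",f["color"][:,:,::-1]);pickle.dump((f,s),open("w2.pkl","wb"))
t=manip.grab_frame("top");cv2.imwrite("pics/t2.png",t["color"][:,:,::-1])
print(s["t"],s["tcp_pos"])
delta(s,.5045,-.3735,.054,.154)
E
```

```text
9.325 [ 0.50430725 -0.37130724  0.24997769]
turn [ 0.002 -0.001 -0.001] shift(after turn) [ 1.00e-03 -2.20e-02  1.96e+00] dist 0.196
```

View pics/w2.png

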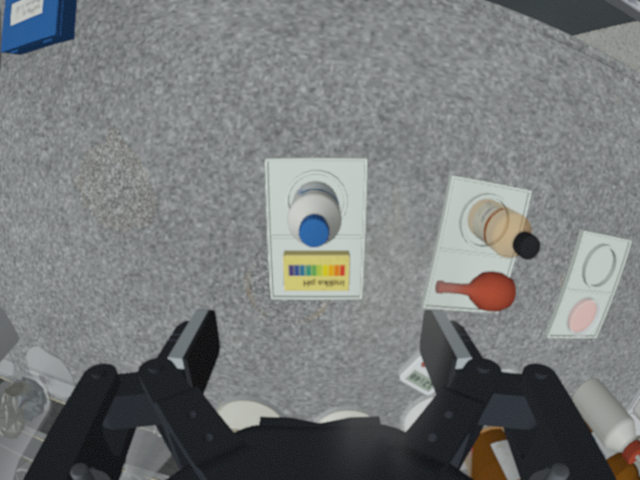

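The wrist view shows the white bottle's cap at (314,230) on the strips tray, which spans about (266–367, 158–299). The dish tray's well is now empty, at about (600,265).

```bash
cat >> h.py <<'E'
def trays(f,s,rois):
    hsv=cv2.cvtColor(f["color"],cv2.COLOR_RGB2HSV)
    for k,(x,y,w,h) in rois.items():
        m=np.zeros((480,640),np.uint8);m[y:y+h,x:x+w]=(hsv[y:y+h,x:x+w,2]>180)
        m=cv2.morphologyEx(m,cv2.MORPH_OPEN,np.ones((2,2)))
        c=np.vstack([c[:,0] for c in cv2.findContours(m,0,1)[0] if cv2.contourArea(c)>100])
        b=(wcast(f,s,c,.011) if s is not None else cast(f,c,.011))*1000
        r=cv2.minAreaRect(b.astype(np.float32));q=cv2.boxPoints(r);e=max((q[1]-q[0],q[2]-q[1]),key=np.linalg.norm);e=e*np.sign(e[0])/np.linalg.norm(e)
        print(k,np.round(r[0],1),np.round(r[1],1),"ang",round(np.arctan2(e[1],e[0]),3),"well",np.round(np.array(r[0])-35*e,1))
E
python3 - <<'E'
from h import *
f,s=pickle.load(open("w2.pkl","rb"))
trays(f,s,{"strips":(257,150,120,158),"bulb":(415,170,125,150),"dish":(543,225,97,120)})
hsv=cv2.cvtColor(f["color"],cv2.COLOR_RGB2HSV).astype(int)
m=((hsv[...,1]>110)&(abs(hsv[...,0]-110)<15)).astype(np.uint8);m[:200]=0;m[255:]=0
_,_,st,ce=cv2.connectedComponentsWithStats(m);i=1+np.argmax(st[1:,4]);print(st[i],ce[i],wcast(f,s,[ce[i]],.113)*1000, wcast(f,s,[[st[i][0]+st[i][2]/2,st[i][1]+st[i][3]-16]],.118)*1000)
E
```

```text
strips [ 539.8 -368.3] [159.2 105. ] ang 0.158 well [ 505.2 -373.8]
bulb [ 531.  -177.8] [158.8 106.7] ang 0.038 well [ 496.  -179.1]
dish [560.6  26.7] [159.3  99.9] ang 0.031 well [525.6  25.6]
[300 215  29  31 721] [313.72815534 230.44244105] [[ 507.08475702 -375.26680099]] [[ 505.1595774  -374.88735418]]
```

step_arm:
  plan:
    - [[-0.01,-0.035,0.3],[0,0,0]]
    - [[0,0,0.4],[0,0,0]]
    - [[0,0,0.4],[0,0,0]]
    - [[0,0,0.4],[0,0,0]]
    - [[0,0,0.25],[0,0,0]]
    - [[0,0,0.15],[0,0,0]]
    - [[0,0,0.06],[0,0,0]]
    - [[0,0,0],[0,0,0]]

```text
t: 10.42
tcp_pos: [0.5064, -0.375, 0.0548]
tool_rot: [-0.242, 3.132, -0.001]
ft_force: [0.8, -0.1, 1.0]
width: 0.992
gripper_force: 0.0
```

step_arm:
  plan:
    - [[0,0,0],[0,0,0]]
    - [[0,0,0],[0,0,0]]
    - [[0,0,0],[0,0,0]]
    - [[0,0,0],[0,0,0]]
    - [[0,0,0],[0,0,0]]
    - [[0,0,0],[0,0,0]]
    - [[0,0,0],[0,0,0]]
    - [[0,0,0],[0,0,0]]
  hand: 30

```text
t: 11.42
tcp_pos: [0.5064, -0.3753, 0.0551]
tool_rot: [-0.241, 3.132, -0.001]
ft_force: [-1.0, 1.2, 5.6]
width: 0.557
gripper_force: 40.1
```

```bash
python3 - <<'E'
from h import *
from station import manip
s=manip.read_state();print(s["tcp_pos"],s["width"],s["gripper_force"])
delta(s,.525,.0263,.22,.027)
E
```

```text
[ 0.5063502  -0.37532351  0.05505693] 0.5567915985416014 40.11085510253906
turn [-0.002  0.002  0.253] shift(after turn) [-0.295  4.01  -1.649] dist 0.435
```

step_arm:
  plan:
    - [[0,0,-0.3],[0,0,0]]
    - [[0,0,-0.5],[0,0,0]]
    - [[0,0,-0.5],[0,0,0]]
    - [[0,0,-0.35],[0,0,0.253]]
    - [[-0.02,0.3,0],[0,0,0]]
    - [[-0.04,0.5,0],[0,0,0]]
    - [[-0.04,0.5,0],[0,0,0]]
    - [[-0.04,0.5,0],[0,0,0]]

```text
t: 12.42
tcp_pos: [0.5149, -0.1932, 0.2195]
tool_rot: [-0.042, 3.141, -0.0]
ft_force: [0.5, -0.3, -1.1]
width: 0.553
gripper_force: 41.9
```

step_arm:
  plan:
    - [[-0.04,0.5,0],[0,0,0]]
    - [[-0.04,0.5,0],[0,0,0]]
    - [[-0.04,0.5,0],[0,0,0]]
    - [[-0.03,0.5,0],[0,0,0]]
    - [[-0.005,0.21,0.2],[0,0,0]]
    - [[0,0,0.4],[0,0,0]]
    - [[0,0,0.2],[0,0,0]]
    - [[0,0,0],[0,0,0]]

```text
t: 13.42
tcp_pos: [0.5238, 0.0267, 0.1384]
tool_rot: [0.043, -3.139, -0.0]
ft_force: [-0.6, 0.0, -0.6]
width: 0.553
gripper_force: 41.8
```

```bash
python3 - <<'E'
from h import *
from station import manip
s=manip.read_state();print(s["tcp_pos"],s["width"],s["gripper_force"])
f=manip.grab_frame("wrist");cv2.imwrite("pics/w3.png",f["color"][:,:,::-1]);pickle.dump((f,s),open("w3.pkl","wb"))
delta(s,.525,.0263,.055,.027)
E
```

```text
[0.52376222 0.02670302 0.13839929] 0.5528917582112801 41.787739992141724
turn [ 0.    -0.005  0.001] shift(after turn) [-0.012 -0.004  0.834] dist 0.083
```

View pics/w3.png

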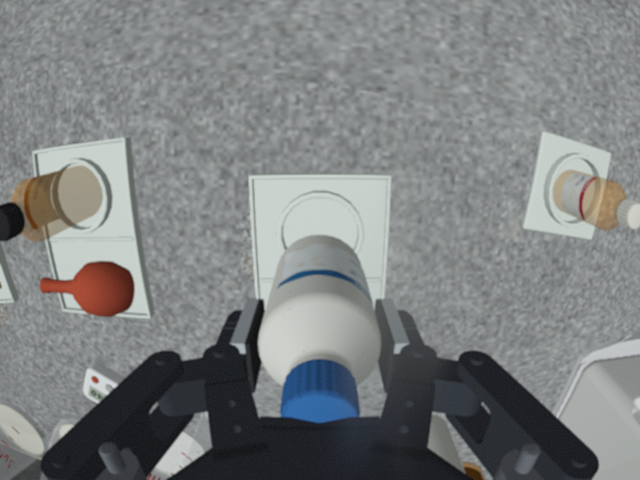

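The small bottle stands seated in the spare stand at (575,195). The collar spans columns 279–364 (centre 321) and the held bottle is centred at about 320, so y is aligned. I'll check x from the collar's near edge and lower.

```bash
python3 - <<'E'
from h import *
f,s=pickle.load(open("w3.pkl","rb"))
print(wcast(f,s,[[321,190],[321,192],[278.5,228],[365,228]],.016)*1000, wcast(f,s,[[321,176],[249,176],[391,176]],.011)*1000)
print(wcast(f,s,[[320,235]],s["tcp_pos"][2]+.019-.067)*1000)
E
```

```text
[[490.74888032  26.90677915]
 [492.22503419  26.94989071]
 [520.24332471  -3.95371033]
 [518.41944449  60.61250735]] [[481.19767548  26.65241105]
 [482.10894506 -26.59205619]
 [479.13024587  78.44450853]]
[[501.90925414  26.34268203]]
```

step_arm:
  plan:
    - [[0,0.005,0.3],[0,0,0]]
    - [[0,0,0.2],[0,0,0]]
    - [[0,0,0.15],[0,0,0]]
    - [[0,0,0.1],[0,0,0]]
    - [[0,0,0.05],[0,0,0]]
    - [[0,0,0.03],[0,0,0]]
    - [[0,0,0],[0,0,0]]
    - [[0,0,0],[0,0,0]]

```text
t: 14.48
tcp_pos: [0.5248, 0.0271, 0.0566]
tool_rot: [-0.043, 3.141, -0.0]
ft_force: [-0.6, -0.7, -2.2]
width: 0.553
gripper_force: 41.8
```

step_arm:
  plan:
    - [[0,0,0.01],[0,0,0]]
    - [[0,0,0],[0,0,0]]
    - [[0,0,0],[0,0,0]]

```text
t: 14.85
tcp_pos: [0.5246, 0.0271, 0.0553]
tool_rot: [-0.043, 3.141, -0.0]
ft_force: [0.5, -0.4, -0.8]
width: 0.548
gripper_force: 41.8
```

step_arm:
  plan:
    - [[0,0,0],[0,0,0]]
    - [[0,0,0],[0,0,0]]
    - [[0,0,0],[0,0,0]]
    - [[0,0,0],[0,0,0]]
    - [[0,0,0],[0,0,0]]
    - [[0,0,0],[0,0,0]]
    - [[0,0,0],[0,0,0]]
  hand: 85

```text
t: 15.72
tcp_pos: [0.5246, 0.0271, 0.0553]
tool_rot: [-0.043, 3.141, 0.0]
ft_force: [0.6, 0.6, 0.3]
width: 0.994
gripper_force: 0.0
```

step_arm:
  plan:
    - [[0,0,-0.2],[0,0,0]]
    - [[0,0,-0.5],[0,0,0]]
    - [[0,0,-0.6],[0,0,0]]
    - [[0,0,-0.6],[0,0,0]]
    - [[0.05,-0.5,0],[0,0,0]]
    - [[0.05,-0.5,0],[0,0,0]]
    - [[0.05,-0.5,0],[0,0,0]]
    - [[0.05,-0.5,0],[0,0,0]]

```text
t: 16.73
tcp_pos: [0.5097, -0.1749, 0.2453]
tool_rot: [-0.043, 3.141, 0.0]
ft_force: [1.6, 0.1, 0.3]
width: 0.989
gripper_force: 0.0
```

step_arm:
  plan:
    - [[0.03,-0.05,0],[0,0,0]]
    - [[0,0,0],[0,0,0]]

```text
t: 16.98
tcp_pos: [0.5069, -0.1784, 0.2451]
tool_rot: [0.041, -3.141, -0.001]
ft_force: [-0.5, 0.5, -0.7]
width: 0.998
gripper_force: 0.0
```

```bash
python3 - <<'E'
from h import *
from station import manip
s=manip.read_state();print(s["tcp_pos"],s["width"])
f=manip.grab_frame("wrist");cv2.imwrite("pics/w4.png",f["color"][:,:,::-1]);pickle.dump((f,s),open("w4.pkl","wb"))
delta(s,.4958,-.1792,.048,.025)
E
```

```text
[ 0.50686693 -0.17835765  0.2451362 ] 0.9981215356148134
turn [ 0.001 -0.001  0.002] shift(after turn) [ 0.111 -0.006  1.971] dist 0.197
```

View pics/w4.png

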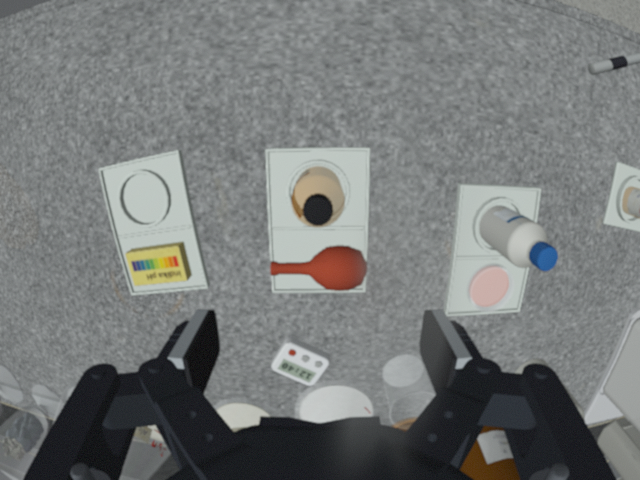

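The white bottle stands in the dish tray's well at (498,222), and the large amber's cap is at (317,210).

```bash
python3 - <<'E'
from h import *
f,s=pickle.load(open("w4.pkl","rb"))
trays(f,s,{"strips":(90,145,125,158),"bulb":(257,140,122,160),"dish":(440,178,110,145)})
g=cv2.cvtColor(f["color"],cv2.COLOR_RGB2GRAY);m=(g<60).astype(np.uint8);m[:180]=0;m[240:]=0
_,_,st,ce=cv2.connectedComponentsWithStats(m);i=1+np.argmax(st[1:,4]);print(st[i],ce[i],wcast(f,s,[ce[i]],.109)*1000)
E
```

```text
strips [ 538.  -367.5] [154.8 101.7] ang 0.155 well [ 503.4 -372.9]
bulb [ 528.9 -177.2] [155.1 103.5] ang 0.053 well [ 493.9 -179. ]
dish [560.9  30.7] [159.7 108.4] ang 0.033 well [525.9  29.5]
[304 195  28  30 664] [317.56626506 209.31174699] [[ 491.81401517 -180.16647784]]
```

step_arm:
  plan:
    - [[0.145,-0.015,0.3],[0,0,0]]
    - [[0,0,0.4],[0,0,0]]
    - [[0,0,0.4],[0,0,0]]
    - [[0,0,0.4],[0,0,0]]
    - [[0,0,0.25],[0,0,0]]
    - [[0,0,0.15],[0,0,0]]
    - [[0,0,0.08],[0,0,0]]
    - [[0,0,0],[0,0,0]]

```text
t: 18.02
tcp_pos: [0.493, -0.1801, 0.0475]
tool_rot: [-0.043, 3.141, -0.0]
ft_force: [0.1, 0.4, 0.4]
width: 0.996
gripper_force: 0.0
```

step_arm:
  plan:
    - [[0,0,0],[0,0,0]]
    - [[0,0,0],[0,0,0]]
    - [[0,0,0],[0,0,0]]
    - [[0,0,0],[0,0,0]]
    - [[0,0,0],[0,0,0]]
    - [[0,0,0],[0,0,0]]
    - [[0,0,0],[0,0,0]]
    - [[0,0,0],[0,0,0]]
  hand: 30

```text
t: 19.02
tcp_pos: [0.4931, -0.1805, 0.048]
tool_rot: [-0.043, 3.14, -0.001]
ft_force: [-1.8, 0.4, 7.9]
width: 0.538
gripper_force: 39.8
```

step_arm:
  plan:
    - [[0,0,-0.3],[0,0,0]]
    - [[0,0,-0.5],[0,0,0]]
    - [[0,0,-0.3],[0,0,-0.257]]
    - [[0,0,0],[0,0,0]]

```text
t: 19.52
tcp_pos: [0.4938, -0.1809, 0.1596]
tool_rot: [-0.246, 3.128, -0.004]
ft_force: [0.3, 0.0, -0.9]
width: 0.539
gripper_force: 41.5
```

```bash
python3 - <<'E'
from h import *
from station import manip
s=manip.read_state();print(s["tcp_pos"],s["width"],s["gripper_force"])
delta(s,.5048,-.3735,.14,.155)
E
```

```text
[ 0.49384591 -0.18088114  0.15960495] 0.5391965202017652 41.498833894729614
turn [-0.005  0.007  0.004] shift(after turn) [ 0.189 -1.92   0.196] dist 0.194
```

step_arm:
  plan:
    - [[0.05,-0.4,0],[0,0,0]]
    - [[0.05,-0.5,0],[0,0,0]]
    - [[0.05,-0.5,0],[0,0,0]]
    - [[0.04,-0.4,0],[0,0,0]]
    - [[0,-0.12,0.15],[0,0,0]]
    - [[0,0,0.1],[0,0,0]]
    - [[0,0,0],[0,0,0]]
    - [[0,0,0],[0,0,0]]

```text
t: 20.52
tcp_pos: [0.5039, -0.3719, 0.1324]
tool_rot: [0.246, -3.132, -0.001]
ft_force: [0.2, -0.5, -1.3]
width: 0.541
gripper_force: 41.6
```

```bash
python3 - <<'E'
from h import *
from station import manip
s=manip.read_state();print(s["tcp_pos"],s["width"],s["gripper_force"])
f=manip.grab_frame("wrist");cv2.imwrite("pics/w5.png",f["color"][:,:,::-1]);pickle.dump((f,s),open("w5.pkl","wb"))
delta(s,.5048,-.3735,.048,.155)
E
```

```text
[ 0.50387905 -0.37189595  0.1324162 ] 0.5406909645608304 41.6400021314621
turn [ 0.001 -0.     0.003] shift(after turn) [-0.007 -0.017  0.844] dist 0.084
```

View pics/w5.png

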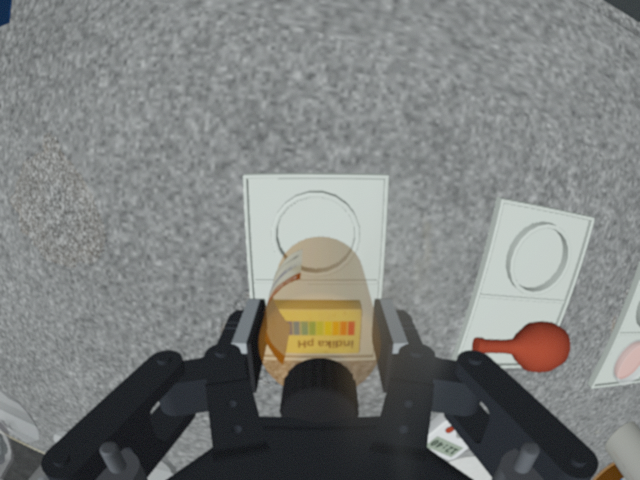

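The collar is centred at column 317 and the bottle at about 320, so it needs about 2 mm along −y of the tool. That matches the calibration's figure.

step_arm:
  plan:
    - [[-0.005,-0.02,0.3],[0,0,0]]
    - [[0,0,0.2],[0,0,0]]
    - [[0,0,0.15],[0,0,0]]
    - [[0,0,0.1],[0,0,0]]
    - [[0,0,0.05],[0,0,0]]
    - [[0,0,0.03],[0,0,0]]
    - [[0,0,0],[0,0,0]]
    - [[0,0,0],[0,0,0]]

```text
t: 21.58
tcp_pos: [0.5047, -0.375, 0.0496]
tool_rot: [-0.244, 3.132, -0.001]
ft_force: [0.4, 0.2, -1.5]
width: 0.544
gripper_force: 41.6
```

Next: lower another 1 mm, release, raise and swing to the spare stand, turning back 0.257.

step_arm:
  plan:
    - [[0,0,0.012],[0,0,0]]
    - [[0,0,0],[0,0,0]]
    - [[0,0,0],[0,0,0]]

```text
t: 21.95
tcp_pos: [0.5046, -0.3749, 0.0481]
tool_rot: [-0.244, 3.132, -0.0]
ft_force: [-0.2, 0.4, -0.6]
width: 0.542
gripper_force: 41.6
```

step_arm:
  plan:
    - [[0,0,0],[0,0,0]]
    - [[0,0,0],[0,0,0]]
    - [[0,0,0],[0,0,0]]
    - [[0,0,0],[0,0,0]]
    - [[0,0,0],[0,0,0]]
    - [[0,0,0],[0,0,0]]
    - [[0,0,0],[0,0,0]]
  hand: 85

```text
t: 22.82
tcp_pos: [0.5046, -0.3749, 0.0481]
tool_rot: [-0.244, 3.132, -0.0]
ft_force: [-0.2, 0.3, 0.3]
width: 0.995
gripper_force: 0.0
```

step_arm:
  plan:
    - [[0,0,-0.2],[0,0,0]]
    - [[0,0,-0.5],[0,0,0]]
    - [[0,0,-0.6],[0,0,0]]
    - [[0,0,-0.6],[0,0,0]]
    - [[0,0,-0.1],[0,0,0.257]]
    - [[0,0.5,0],[0,0,0]]
    - [[0,0.55,0],[0,0,0]]
    - [[0,0.55,0],[0,0,0]]

```text
t: 23.82
tcp_pos: [0.4999, -0.2134, 0.2481]
tool_rot: [-0.042, 3.141, -0.0]
ft_force: [1.7, 0.6, 0.0]
width: 0.995
gripper_force: 0.0
```

step_arm:
  plan:
    - [[0,0.55,0],[0,0,0]]
    - [[0,0.55,0],[0,0,0]]
    - [[0,0.55,0],[0,0,0]]
    - [[0,0.55,0],[0,0,0]]
    - [[0,0.55,0],[0,0,0]]
    - [[0,0.55,0],[0,0,0]]
    - [[0,0.55,0],[0,0,0]]
    - [[0,0,0],[0,0,0]]

```text
t: 24.82
tcp_pos: [0.4892, 0.1731, 0.2481]
tool_rot: [-0.049, 3.141, 0.001]
ft_force: [0.6, -0.4, -0.9]
width: 0.989
gripper_force: 0.0
```

```bash
python3 - <<'E'
from h import *
from station import manip
s=manip.read_state();print(s["tcp_pos"],s["width"])
delta(s,.478,.2465,.25,.025)
E
```

```text
[0.48920687 0.17314672 0.24806117] 0.9894991268348493
turn [0.001 0.    0.013] shift(after turn) [ 0.094  0.736 -0.019] dist 0.074
```

step_arm:
  plan:
    - [[0.05,0.4,0],[0,0,0]]
    - [[0.05,0.33,0],[0,0,0]]
    - [[0,0,0],[0,0,0]]

```text
t: 25.2
tcp_pos: [0.4774, 0.2437, 0.248]
tool_rot: [0.045, -3.141, -0.0]
ft_force: [0.6, -0.1, -0.7]
width: 0.998
gripper_force: 0.0
```

```bash
python3 - <<'E'
from h import *
from station import manip
s=manip.read_state();print(s["tcp_pos"],s["width"])
f=manip.grab_frame("wrist");cv2.imwrite("pics/w6.png",f["color"][:,:,::-1]);pickle.dump((f,s),open("w6.pkl","wb"))
print(wcast(f,s,[[320,y] for y in (200,210,220,230,240)],.094).round(4).tolist())
E
```

```text
[0.47743452 0.24367014 0.24803466] 0.9984463475433277
[[0.4588, 0.2436], [0.4672, 0.2438], [0.4757, 0.2441], [0.4843, 0.2444], [0.4931, 0.2446]]
```

View pics/w6.png

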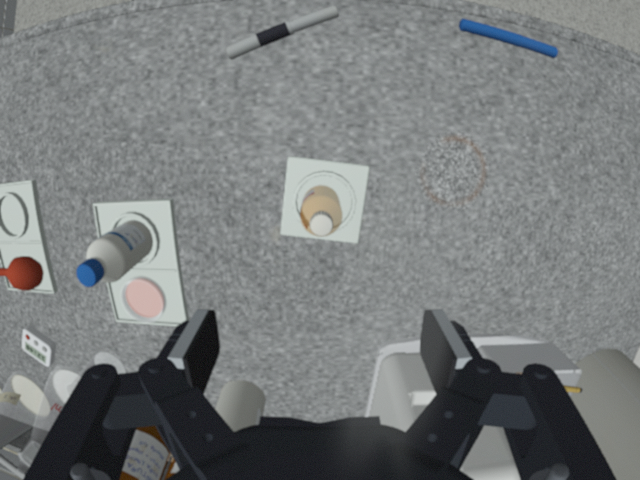

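The small bottle stands in the spare stand with its cap at (320,224), which casts to (0.479, 0.2445). That matches where it was released.

step_arm:
  plan:
    - [[-0.015,0.01,0.4],[0,0,0]]
    - [[0,0,0.45],[0,0,0]]
    - [[0,0,0.45],[0,0,0]]
    - [[0,0,0.4],[0,0,0]]
    - [[0,0,0.25],[0,0,0]]
    - [[0,0,0.14],[0,0,0]]
    - [[0,0,0.06],[0,0,0]]
    - [[0,0,0],[0,0,0]]

```text
t: 26.25
tcp_pos: [0.4796, 0.2435, 0.0335]
tool_rot: [-0.042, 3.141, 0.0]
ft_force: [-0.1, -0.4, 0.5]
width: 0.996
gripper_force: 0.0
```

step_arm:
  plan:
    - [[0,0,0],[0,0,0]]
    - [[0,0,0],[0,0,0]]
    - [[0,0,0],[0,0,0]]
    - [[0,0,0],[0,0,0]]
    - [[0,0,0],[0,0,0]]
    - [[0,0,0],[0,0,0]]
    - [[0,0,0],[0,0,0]]
    - [[0,0,0],[0,0,0]]
  hand: 20

```text
t: 27.25
tcp_pos: [0.4795, 0.2439, 0.0336]
tool_rot: [-0.043, 3.141, 0.0]
ft_force: [-2.0, 0.3, 6.9]
width: 0.451
gripper_force: 39.1
```

step_arm:
  plan:
    - [[0,0,-0.3],[0,0,0]]
    - [[0,0,-0.5],[0,0,0]]
    - [[0,0,-0.6],[0,0,0]]
    - [[0,0,-0.4],[0,0,0]]
    - [[0,0,0],[0,0,0]]

```text
t: 27.88
tcp_pos: [0.4806, 0.2443, 0.2162]
tool_rot: [-0.043, 3.136, 0.003]
ft_force: [0.1, 0.1, -2.3]
width: 0.445
gripper_force: 40.6
```

```bash
python3 - <<'E'
from h import *
from station import manip
s=manip.read_state();print(s["tcp_pos"],s["width"],s["gripper_force"])
delta(s,.4955,-.1792,.12,.025)
E
```

```text
[0.48056945 0.24429735 0.21617337] 0.4453071808975815 40.56974709033966
turn [0.004 0.011 0.005] shift(after turn) [-0.043 -4.237  0.962] dist 0.435
```

step_arm:
  plan:
    - [[0,-0.35,0],[0,0,0]]
    - [[0,-0.5,0],[0,0,0]]
    - [[-0.01,-0.55,0],[0,0,0]]
    - [[-0.01,-0.55,0],[0,0,0]]
    - [[-0.01,-0.55,0],[0,0,0]]
    - [[-0.01,-0.55,0],[0,0,0]]
    - [[0,-0.55,0],[0,0,0]]
    - [[0,-0.4,0],[0,0,0]]

```text
t: 28.88
tcp_pos: [0.4933, -0.1581, 0.2119]
tool_rot: [0.041, -3.14, -0.001]
ft_force: [1.0, -0.2, -0.6]
width: 0.446
gripper_force: 40.6
```

step_arm:
  plan:
    - [[0,-0.23,0.3],[0,0,0]]
    - [[0,0,0.4],[0,0,0]]
    - [[0,0,0.2],[0,0,0]]
    - [[0,0,0],[0,0,0]]
    - [[0,0,0],[0,0,0]]

```text
t: 29.5
tcp_pos: [0.4949, -0.179, 0.1234]
tool_rot: [-0.043, 3.141, -0.0]
ft_force: [0.6, 0.7, -0.5]
width: 0.447
gripper_force: 40.6
```

```bash
python3 - <<'E'
from h import *
from station import manip
s=manip.read_state();print(s["tcp_pos"],s["width"],s["gripper_force"])
f=manip.grab_frame("wrist");cv2.imwrite("pics/w7.png",f["color"][:,:,::-1]);pickle.dump((f,s),open("w7.pkl","wb"))
delta(s,.4955,-.1792,.0335,.025)
E
```

```text
[ 0.494859  -0.1790052  0.1233839] 0.4474188352277654 40.56311309337616
turn [-0.     0.     0.005] shift(after turn) [-0.006 -0.002  0.899] dist 0.09
```

View pics/w7.png

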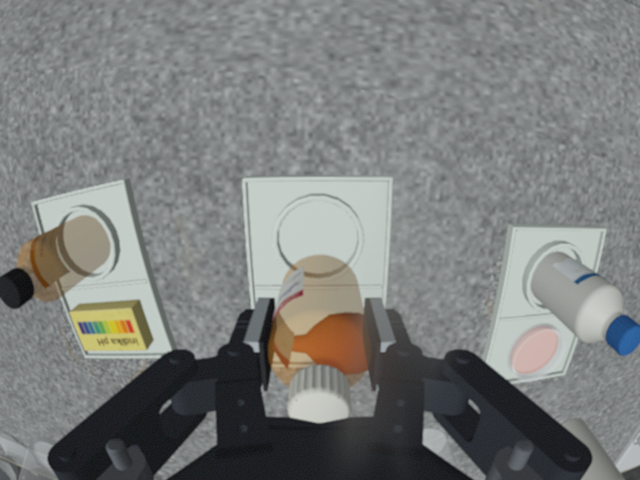

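The held bottle (centre column about 319) lines up with the empty bulb-tray collar (277–363, centre 320). The other two bottles stand in their own wells. Lowering now.

step_arm:
  plan:
    - [[-0.005,0,0.35],[0,0,0]]
    - [[0,0,0.2],[0,0,0]]
    - [[0,0,0.15],[0,0,0]]
    - [[0,0,0.1],[0,0,0]]
    - [[0,0,0.05],[0,0,0]]
    - [[0,0,0.04],[0,0,0]]
    - [[0,0,0],[0,0,0]]
    - [[0,0,0],[0,0,0]]

```text
t: 30.55
tcp_pos: [0.4954, -0.1791, 0.0344]
tool_rot: [-0.043, 3.141, -0.0]
ft_force: [-0.0, -0.5, -1.2]
width: 0.445
gripper_force: 40.6
```

step_arm:
  plan:
    - [[0,0,0],[0,0,0]]
    - [[0,0,0],[0,0,0]]
    - [[0,0,0],[0,0,0]]
    - [[0,0,0],[0,0,0]]
    - [[0,0,0],[0,0,0]]
    - [[0,0,0],[0,0,0]]
    - [[0,0,0],[0,0,0]]
  hand: 85

```text
t: 31.42
tcp_pos: [0.4952, -0.179, 0.0341]
tool_rot: [0.043, -3.141, 0.0]
ft_force: [0.2, -0.2, -0.0]
width: 0.994
gripper_force: 0.0
```

step_arm:
  plan:
    - [[0,0,-0.2],[0,0,0]]
    - [[0,0,-0.5],[0,0,0]]
    - [[0,0,-0.6],[0,0,0]]
    - [[0,0,-0.6],[0,0,0]]
    - [[0,0,-0.3],[0,0,0]]
    - [[0,0,0],[0,0,0]]
    - [[0,0,0],[0,0,0]]

```text
t: 32.3
tcp_pos: [0.4948, -0.1788, 0.2533]
tool_rot: [0.043, -3.14, -0.001]
ft_force: [-0.4, 0.0, 0.6]
width: 1.0
gripper_force: 0.0
```

```bash
python3 - <<'E'
from h import *
from station import manip
s=manip.read_state();f=manip.grab_frame("wrist");pickle.dump((f,s),open("w8.pkl","wb"))
g=manip.grab_frame("side")
cv2.imwrite("pics/end.png",np.vstack([f["color"][100:340,:,::-1],g["color"][160:400,:,::-1]]))
E
```

```text
(no output)
```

View pics/end.png

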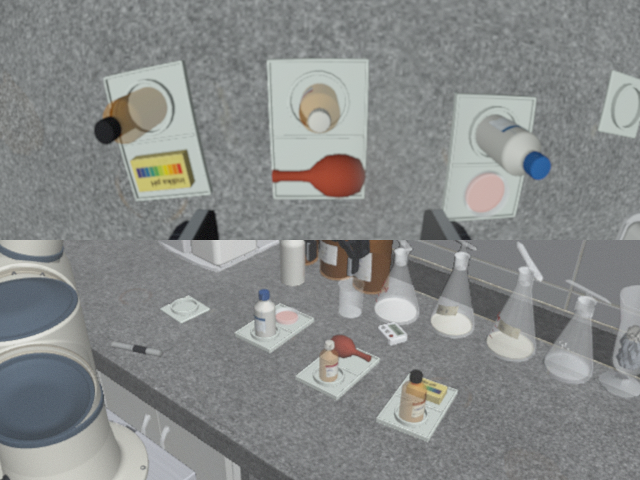

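All three bottles stand upright in their own wells, the beaker and timer have not moved, and the gripper is clear. Handing in.

```bash
python3 -c "
from station import manip
print(manip.finish_job())"
```

```text
the job is handed in; nothing more can be done
None
```

The job is handed in: the final pictures show all three bottles upright in their own trays' wells, with the beaker and timer where they started; no verdict came back.

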